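# Drive the worn bushings out of the peg-hole jig

### The arm

A 6-joint arm with a two-finger parallel gripper is mounted at the origin on the work surface. World frame = base frame: x ahead of the robot, y to its left, z up, the work surface at z = 0. Lengths are in mm, angles in rad, forces in N, time in s.
With the tool pointing down it reaches from about 250 to 800 mm from the base axis. Payload 8.5 kg.
Tool frame: the origin (TCP) lies on the centre line of the jaws, within the pads' length; the fingertips stand 19 mm ahead of it and the grasp point (between the pads) is the TCP (env.tcp_to_tips is the z of the fingertips in the tool frame, in mm); z points along the fingers, y is the line along which they close (so a half turn about z gives the same grasp; the last joint's range is limited). The gripper opens to 85 mm and grips with 20 to 120 N. Pads are 22 mm wide; open, the fingers measure 114 mm over their backs; the gripper's body (76 mm by 85 mm) begins 54 mm behind the grasp point. The pads swing forward as they close: fully open they stand 13 mm farther back than shut.
Start: joints at [-1.202, 0.238, -0.013, 1.319, 0, 1.571], TCP at [189.244, -489.661, 250.276] pointing down, gripper open.
Joint ranges: [-2.66, 2.66], [-1.03, 1.9], [-1.14, 1.46], [-1.82, 2.27], [-1.45, 1.34], [-3.14, 3.14]. Speed limits (rad/s): [2.22, 2.22, 2.79, 3.14, 3.14, 3.14].

### API

Orientations are given as a unit quaternion [w, x, y, z].
In Python, from plant import state, grab_frame, calibration, env gives the robot as it stands.
- The arm moves only by the tool carry_out, never from a script. Its argument "steps" is one flat list of numbers, 7 for each row, row after row: the turn, a rotation vector about the tool's x, y, z each as a share of pi rad, from -1 to 1, then the shift along the tool's x, y, z each as a share of 0.3 m, from -1 to 1, then the closure, from -1 (fully open) to 1 (shut). A call has 1 to 8 rows; each row is the pose to reach, as a shift and turn from the pose commanded when the call began, along the tool's axes at that moment, turning the shorter way round; what a row does not reach only later rows make up. A row lasts 1/8 s, in which the tool goes at most 62.5 mm and 10.7 degrees, less where a joint would pass 70% of its speed; a pose out of reach is approached as far as the arm can. A call with a number of a shift or a turn outside -1 to 1 is refused whole. A call with a gripper value outside its range is refused whole. The fingers move at their own pace and stop on an object; "force" is the grip in N (left out, the last holds). Time passes only in rows, so rows that repeat a pose let the fingers close. It gives the time, the measured TCP pose, the force, the opening and the grip force at its end, in the units of the state.
- state(): the state, without advancing time (a new reading comes with each control period).
- grab_frame(name): name is "scene" or "side" or "wrist"; returns (picture, depth): 480x640x3 uint8, red, green, blue; 480x640 float32, mm along the optical axis (not along the pixel's ray), 0 where there is no reading.
- calibration(name): a dict with "fx", "fy", "cx", "cy" (pixels), "view" (4x4, takes a point from world to camera coordinates); the wrist camera has in their place "tool_from_camera" (4x4, takes a point from camera to tool coordinates, whose origin is the TCP and whose axes are the flange's). Camera axes: x right, y down, z forward; pixel columns grow to the right and rows downward; lengths in mm; the calibration is good to about 2 mm. A picture is of the moment at which its call begins: read the wrist's pose just before it. calibration takes no time and is no camera call.
- env.sign_off(): hands the job in; it is judged then, once.
The state is a dict: "time_s": time; "joint_pos": joint angles; "dq": joint speeds; "effort": joint torques, N m; "tool_pos": TCP position; "tcp_rot": TCP orientation; "force": force on the tool from outside, world axes, zero at the start; "ft_torque": the same for the moment, N m; "gripper_width": finger opening in mm; "grasp_force": force on a finger pad.
Only numpy, scipy, OpenCV 4.12 (cv2) and the standard library are available. Lean on these libraries where they do the work, as an engineer would, in place of code of your own. Each camera call takes 0.05 s, during which the arm holds its last target. There are 200 camera calls.

### The job

The worn drill bushings must come out of the peg-hole jig: slide its plate along the rails to the stop over the felt and, with the mushroom-headed drift, push every bushing that is still in the plate down through its bore until it drops free onto the felt. Then hang the drift back in its hole in the gouge stand, slide the plate fully home to its stop over the neck, and put all the bushings in the tin. Leave the plane, the whetstone and the caliper where they are.

Things in the scene. Friction and masses are not known exactly. Their poses are not given: they have to be found in the camera images.
- jig: Peg-hole drilling jig, fixed to the bench: beech base 190 (x) x 270 (y) x 20 mm, an aluminium block at each y end (tops at z = 82 mm), between them two 12 mm round rails along the jig's y axis, 74 mm either side of its middle (tops at z = 79 mm). Origin: centre of the base's underside, z up. At the -y end a maple neck is clamped under the plate, at the +y end lies a felt bed.
- neck_top (a point): Top of the half-carved maple neck's pegbox, z = 50 mm, 8 mm under the plate at home: no bushing can come out here. The neck lies along the jig's x axis; its shaft runs off beyond the base to 223 mm in +x, below z = 50 mm.
- plate (a joint): The jig's aluminium bushing plate, 170 mm (x) by 90 mm (y) by 30 mm, sliding along the jig's y axis on the rails. 0 = home, at its stop over the neck (plate centre at y = -55 mm in the jig's frame); 0.110 m = at the stop over the felt (plate centre at y = +55 mm). Underside at z = 58 mm, top at z = 88 mm. Rubs with about 3 N and stays where it is left.
- plate_knob (a point): Middle of the brass knob on the plate (24 mm across, 29 mm tall, standing on the plate's top, 15 mm below and 14 mm above this point). It is 30 mm towards -y from the row of bores and moves with the plate.
- felt_mid (a point): Middle of the grey felt bed's upper face, z = 24 mm; the bed is 136 mm (x) by 94 mm (y) with low lips (top z = 32 mm). It is 34 mm below the plate's underside. The row of bores stands over it when the plate is at 0.110 m.
- drift: Drift: steel rod 12 mm in diameter and 65 mm long, above it a brass shoulder 28 mm across and 6 mm thick, an octagonal ash shank 22 mm across and 45 mm long, and a mushroom head 32 mm across and 14 mm thick; 130 mm in all, 0.13 kg. Origin at the middle of the rod's flat lower end, z along the drift towards the mushroom. It starts hanging by its shoulder in a hole of the gouge stand.
- drift_tip (a point): Middle of the rod's flat lower end.
- drift_grip (a point): Point on the drift's axis in the ash shank, 100 mm above the tip, 16 mm below the mushroom's underside and 29 mm above the shoulder's upper face.
- stand: Slotted beech stand, fixed, 250 x 70 mm, its top board at z = 75 to 95 mm, with four upright gouges (octagonal handles 26 mm thick, tops at z = 161 to 166 mm) in a row along its x axis at x = -92, -55, -18 and +19 mm. Origin: centre of its underside, z up.
- stand_hole (a point): Centre of the upper mouth of the drift's hole, 20 mm wide, right through the 20 mm top board, at x = +84 mm of the stand; 65 mm from the nearest gouge. The drift hangs here with its shoulder on the board and its tip 65 mm below this point.
- tin: Shallow open sheet-metal tin, loose, 140 mm (x) by 110 mm (y) by 30 mm, walls and floor 3 mm thick. Origin: centre of its underside, z up.
- thumb_plane: Brass thumb plane, 85 mm long: a bystander.
- whetstone_box: Grey whetstone in a pine box, 90 x 220 mm: a bystander.
- caliper: Steel vernier caliper lying flat, 230 mm long: a bystander.
- bore1 (a point): Centre of the upper mouth of bore 1 in the plate (bores 21.5 mm wide, straight through the 30 mm plate, 30 mm apart in a row along the jig's x axis; this one at x = -45 mm). Moves with the plate.
- bushing1: Worn steel drill bushing, a cylinder 20 mm across, 24 mm long, 52 g, drill hole 8 mm (thinner than the drift). Origin: centre of its lower face, z along its axis. If present it starts upright in bore 1, its top 2 mm below the plate's top, held by a spring ball; about 8 N pushes it down. It drops free once its top is below the plate's underside. None: bore empty.
- bore2 (a point): Centre of the upper mouth of bore 2 in the plate (bores 21.5 mm wide, straight through the 30 mm plate, 30 mm apart in a row along the jig's x axis; this one at x = -15 mm). Moves with the plate.
- bushing2: Worn steel drill bushing, a cylinder 20 mm across, 24 mm long, 52 g, drill hole 8 mm (thinner than the drift). Origin: centre of its lower face, z along its axis. If present it starts upright in bore 2, its top 2 mm below the plate's top, held by a spring ball; about 8 N pushes it down. It drops free once its top is below the plate's underside. None: bore empty.
- bore3 (a point): Centre of the upper mouth of bore 3 in the plate (bores 21.5 mm wide, straight through the 30 mm plate, 30 mm apart in a row along the jig's x axis; this one at x = 15 mm). Moves with the plate.
- bushing3: Worn steel drill bushing, a cylinder 20 mm across, 24 mm long, 52 g, drill hole 8 mm (thinner than the drift). Origin: centre of its lower face, z along its axis. If present it starts upright in bore 3, its top 2 mm below the plate's top, held by a spring ball; about 8 N pushes it down. It drops free once its top is below the plate's underside. None: bore empty.
- bore4 (a point): Centre of the upper mouth of bore 4 in the plate (bores 21.5 mm wide, straight through the 30 mm plate, 30 mm apart in a row along the jig's x axis; this one at x = 45 mm). Moves with the plate.
- bushing4: Worn steel drill bushing, a cylinder 20 mm across, 24 mm long, 52 g, drill hole 8 mm (thinner than the drift). Origin: centre of its lower face, z along its axis. If present it starts upright in bore 4, its top 2 mm below the plate's top, held by a spring ball; about 8 N pushes it down. It drops free once its top is below the plate's underside. None: bore empty.
Mind the look-alikes: they are no part of the job. There is more than one size of the drift; the one meant has the size given above.

How it is judged (in metres and radians):
On the way, in this order (a step that is already met when the one before it is completed fails the run):
1. the plate stands at its stop over the felt (value of joint plate above 0.107 m), for 0.2 s.
2. with the plate still at that stop, every bushing is out of the plate and lies on the felt (value of joint plate above 0.106 m and z of each of bushing1, bushing2, bushing3, bushing4 in the frame of jig below 0.036 m and horizontal distance between each of bushing1, bushing2, bushing3, bushing4 and felt_mid below 0.09 m), for 0.2 s.
3. the plate is back home at its stop over the neck (value of joint plate below 0.003 m), for 0.2 s.
At the end, for the whole second after the job is handed in: All bushings lie at rest inside the tin, which stands level; the plate is within 4 mm of its home stop; the drift hangs upright at rest in its hole of the stand, shoulder on the board (tip 59 to 71 mm below the board's top, within 9 mm sideways of the hole's middle) (x of bushing1 in the frame of tin between -0.068 and 0.068 m and y of bushing1 in the frame of tin between -0.053 and 0.053 m and z of bushing1 in the frame of tin between -0.002 and 0.045 m and linear speed of each of bushing1, bushing2, bushing3, bushing4, drift below 0.03 m/s and x of bushing2 in the frame of tin between -0.068 and 0.068 m and y of bushing2 in the frame of tin between -0.053 and 0.053 m and z of bushing2 in the frame of tin between -0.002 and 0.045 m and x of bushing3 in the frame of tin between -0.068 and 0.068 m and y of bushing3 in the frame of tin between -0.053 and 0.053 m and z of bushing3 in the frame of tin between -0.002 and 0.045 m and x of bushing4 in the frame of tin between -0.068 and 0.068 m and y of bushing4 in the frame of tin between -0.053 and 0.053 m and z of bushing4 in the frame of tin between -0.002 and 0.045 m and angle between tin's own z axis and vertical below 0.1 rad and value of joint plate below 0.004 m and horizontal distance between drift_tip and stand_hole below 0.009 m and z of drift_tip in the frame of stand between 0.024 and 0.036 m and angle between drift's own z axis and vertical below 0.12 rad); the robot touches nothing.
It fails at once if a bushing still in its bore is pushed or pulled with the fingers instead of the drift ((horizontal distance between bushing1 and bore1 below 0.008 m and z of bushing1 in the frame of jig between 0.04 and 0.075 m and contact force between the fingers and bushing1 above 1 N) or (horizontal distance between bushing2 and bore2 below 0.008 m and z of bushing2 in the frame of jig between 0.04 and 0.075 m and contact force between the fingers and bushing2 above 1 N) or (horizontal distance between bushing3 and bore3 below 0.008 m and z of bushing3 in the frame of jig between 0.04 and 0.075 m and contact force between the fingers and bushing3 above 1 N) or (horizontal distance between bushing4 and bore4 below 0.008 m and z of bushing4 in the frame of jig between 0.04 and 0.075 m and contact force between the fingers and bushing4 above 1 N)).
It fails at once if the thumb plane, the whetstone box or the caliper is moved more than 30 mm (distance of any of thumb_plane, whetstone_box, caliper from where it was at the start of the episode above 0.03 m).
Of bushing1, bushing2, bushing3, bushing4 only 2 to 4 are there at a start; the rules pass over those that are not, and their reading is None.
At some moment in a run one of tin may be knocked a few centimetres aside while the robot is not near it.
Once in a run the grip may slacken for a moment while it holds something.
It also fails if it takes over 210 s, if anything falls off the work surface, if the arm or the gripper's body presses on something with over 40 N, if the wrist force passes 120 N, or if a joint passes its speed limit or range.

## Working session

There is one attempt and no reset: what is moved stays moved. The work goes in short steps, Python scripts to look and compute and a tool call to move; the robot and the scene stay as the last step left them, time stands still between calls to the robot, and variables do not carry over. Pictures are saved under pics/ and viewed, at most 14 in all, crops included, and the job is handed in when it is done.

Besides the shell and the picture viewer there is one more tool, called as name(argument=value, ...) on one line, values as JSON. carry_out: Moves the arm, as the interface text tells. Shift numbers are shares of 0.3 m and turn numbers shares of pi rad, none past 1 either way. Its arguments: {"type":"object","properties":{"steps":{"type":"array","items":{"type":"number"}},"force":{"type":"number"}},"required":["steps"]}

```bash
ls; mkdir -p pics
cat > h.py <<'E'
import numpy as np, cv2
from plant import state, grab_frame, calibration, env
def cloud(name):
    s=state(); im,d=grab_frame(name); c=calibration(name)
    v,u=np.mgrid[0:480,0:640]
    P=np.stack([(u-c['cx'])/c['fx']*d,(v-c['cy'])/c['fy']*d,d,np.ones_like(d)],-1)
    if 'view' in c: T=np.linalg.inv(np.array(c['view']))
    else:
        T=tool(s)@np.array(c['tool_from_camera'])
    W=(P@T.T)[...,:3]; W[d==0]=np.nan
    return im,W
def tool(s):
    from scipy.spatial.transform import Rotation as R
    w,x,y,z=s['tcp_rot']; T=np.eye(4); T[:3,:3]=R.from_quat([x,y,z,w]).as_matrix(); T[:3,3]=s['tool_pos']; return T
def save(n,im,s=1):
    cv2.imwrite('pics/'+n,cv2.resize(im[...,::-1],None,fx=s,fy=s))
E
python3 - <<'E'
from h import *
for n in ['scene','side']:
    im,W=cloud(n); save(n+'0.png',im); np.savez(n+'0.npz',im=im,W=W)
s=state(); print(s); print(tool(s).round(3)); print(calibration('wrist'))
E
```

```text
pics
{'time_s': 0.1, 'joint_pos': array([-1.20198937e+00,  2.38729441e-01, -1.41466080e-02,  1.31918271e+00,
        3.55497759e-05,  1.57078941e+00]), 'dq': array([-0.00057978, -0.00105287,  0.00291224, -0.00073696, -0.00027808,
       -0.0012536 ]), 'effort': array([-4.96219800e-04, -5.39721000e+01,  3.46999419e+01,  1.34337478e-02,
       -8.38840583e-05, -1.66240534e-05]), 'tool_pos': array([ 189.15457707, -489.38649244,  249.74643534]), 'tcp_rot': array([-6.23772607e-04,  9.83044976e-01,  1.83363511e-01, -9.82639619e-05]), 'force': array([-0.41381505,  0.34321483,  0.21629844]), 'ft_torque': array([ 0.02115107, -0.01823741,  0.01417626]), 'grasp_force': 0.0, 'gripper_width': 85.47526344800814}
[[ 9.33000e-01  3.61000e-01 -0.00000e+00  1.89155e+02]
 [ 3.61000e-01 -9.33000e-01  1.00000e-03 -4.89386e+02]
 [ 0.00000e+00 -1.00000e-03 -1.00000e+00  2.49746e+02]
 [ 0.00000e+00  0.00000e+00  0.00000e+00  1.00000e+00]]
{'fx': 394.9011631892378, 'fy': 394.9011631892378, 'cx': 318.6723846021643, 'cy': 235.68686029651715, 'tool_from_camera': array([[ 1.02579174e-04, -9.45592173e-01, -3.25354317e-01,
         8.38765230e+01],
       [ 9.99999656e-01,  3.64612693e-04, -7.44406196e-04,
        -4.79886292e-01],
       [ 8.22532986e-04, -3.25354129e-01,  9.45591886e-01,
        -1.24287497e+02],
       [ 0.00000000e+00,  0.00000000e+00,  0.00000000e+00,
         1.00000000e+00]])}
```

View pics/scene0.png

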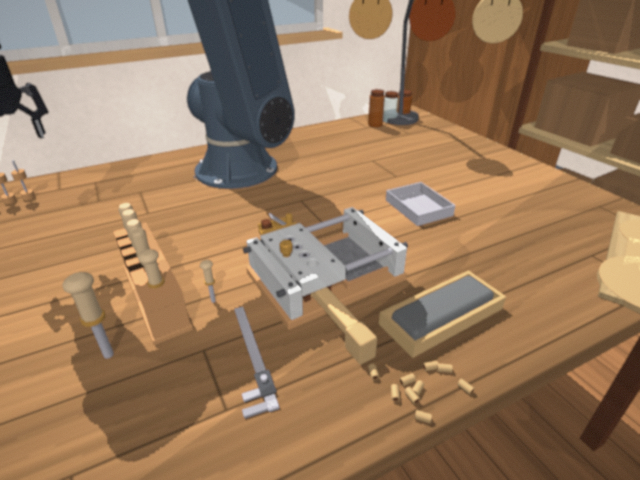

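View pics/side0.png

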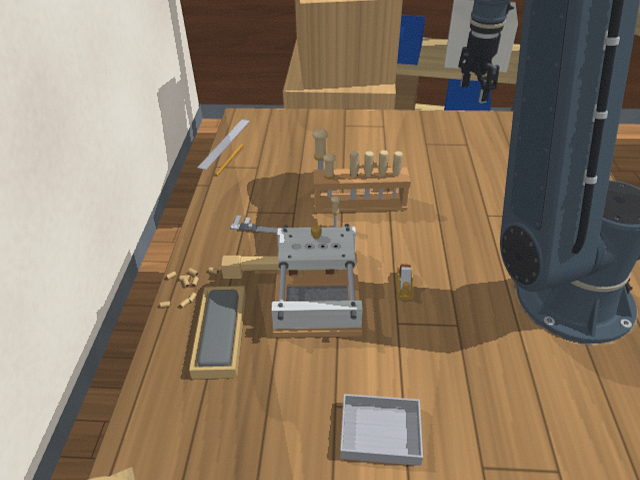

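Run:
```python
from h import *
A=np.load('scene0.npz');B=np.load('side0.npz')
a=cv2.resize(A['im'][180:380,60:420],None,fx=2.2,fy=2.2,interpolation=3)[:300*2]
save('c1.png',a[:, :792])
b=cv2.resize(B['im'][110:340,190:430],None,fx=2.6,fy=2.6,interpolation=3)
save('c2.png',b)
for n,D,pts in [('scene',A,[(127,209),(132,215),(137,228),(150,255),(80,282),(208,268),(287,240),(420,205),(270,225)]),('side',B,[(320,134),(329,160),(354,156),(369,157),(384,156),(397,157),(335,202),(317,228),(308,247),(322,247),(335,247),(380,430),(404,290),(220,330)])]:
    for u,v in pts: print(n,u,v,D['W'][v,u].round(1))
```

```text
scene 127 209 [ 397.1 -327.1  157.9]
scene 132 215 [ 430.4 -321.9  161.1]
scene 137 228 [ 484.7 -320.3  163.5]
scene 150 255 [ 569.6 -313.6  158.8]
scene 80 282 [ 600.6 -415.5  165.9]
scene 208 268 [ 551.8 -225.6   87.6]
scene 287 240 [575.7 -79.8 116.1]
scene 420 205 [436.7 351.4   1.9]
scene 270 225 [389.  -44.5  32.6]
side 320 134 [ 589.1 -400.9  167.8]
side 329 160 [ 561.4 -303.5  151.8]
side 354 156 [ 498.5 -310.3  160.7]
side 369 157 [ 460.6 -311.6  157.6]
side 384 156 [ 422.8 -315.2  159. ]
side 397 157 [ 390.3 -312.9  158.3]
side 335 202 [ 542.8 -212.5   89. ]
side 317 228 [580.  -83.3 115.1]
side 308 247 [599.4 -53.5  83. ]
side 322 247 [567.6 -56.4  81.4]
side 335 247 [537.9 -53.8  85. ]
side 380 430 [443.  340.    1.9]
side 404 290 [381.2  16.1  25. ]
side 220 330 [768.4 156.4  38.6]
```

View pics/c1.png

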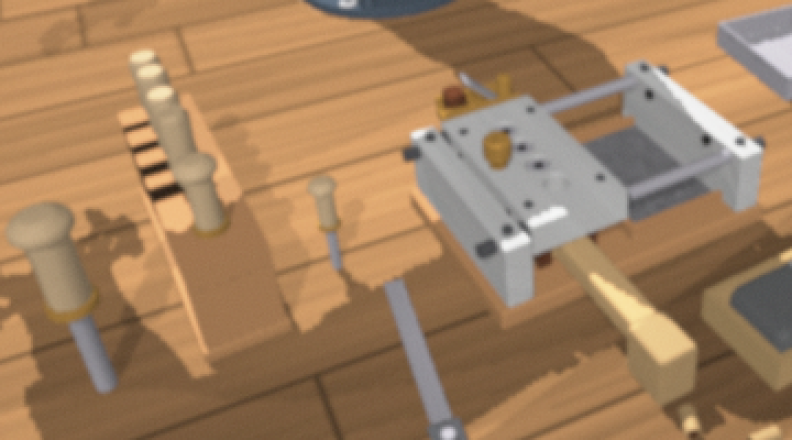

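View pics/c2.png

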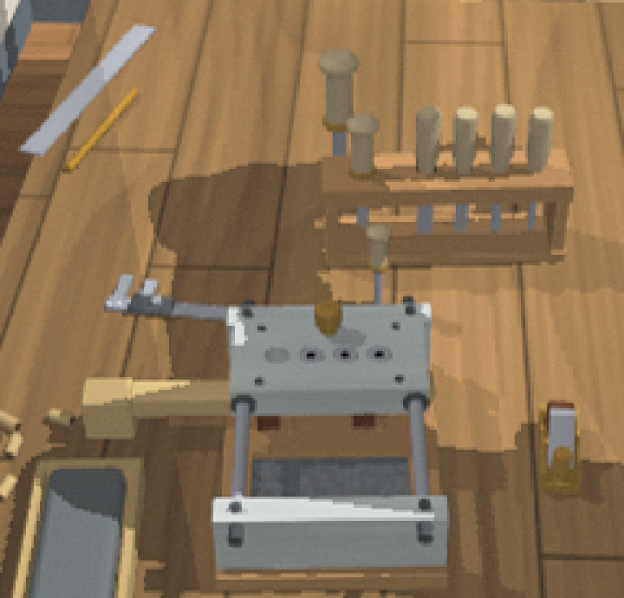

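```bash
cat >> h.py <<'E'
def rect(W,zlo,zhi,x0,x1,y0,y1):
    m=(W[...,2]>zlo)&(W[...,2]<zhi)&(W[...,0]>x0)&(W[...,0]<x1)&(W[...,1]>y0)&(W[...,1]<y1)
    P=W[m][:,:2].astype(np.float32); return len(P),cv2.minAreaRect(P),W[m].mean(0)
def rel(goal,yaw,close=None):
    """numbers of a row: to goal with tool straight down, tool x at yaw"""
    from scipy.spatial.transform import Rotation as R
    T=tool(state()); c,s=np.cos(yaw),np.sin(yaw)
    G=np.array([[c,s,0],[s,-c,0],[0,0,-1]]).astype(float)
    r=R.from_matrix(T[:3,:3].T@G).as_rotvec()/np.pi
    d=T[:3,:3].T@(np.array(goal)-T[:3,3])/300
    return [float(v) for v in np.r_[r,d].round(4)]
E
python3 - <<'E'
from h import *
A=np.load('scene0.npz')['W'];B=np.load('side0.npz')['W']
for n,W in (('sc',A),('si',B)):
    print(n,'plate',rect(W,85,92,470,690,-120,0))
    print('tin',rect(W,22,40,330,560,250,450))
    print('standtop',rect(W,92,98,330,620,-370,-260))
    print('drift',rect(W,140,168,535,590,-330,-280))
    print('big',rect(W,140,200,540,640,-470,-370)); print('small',rect(W,70,120,510,580,-250,-190))
print(rel([577,-70,250],0))
E
```

```text
sc plate (2270, ((579.355224609375, -63.10460662841797), (174.3499298095703, 109.29047393798828), 1.8966423273086548), array([589.04745083, -56.06966495,  86.94243968]))
tin (432, ((441.51715087890625, 340.6045227050781), (115.16917419433594, 145.22108459472656), 89.07221221923828), array([447.35402614, 339.48332146,  26.25294632]))
standtop (1914, ((476.9435119628906, -323.7391662597656), (253.52780151367188, 64.51763153076172), 4.448115825653076), array([ 507.27604189, -324.6975862 ,   94.07757475]))
drift (257, ((565.0062255859375, -316.3571472167969), (28.567989349365234, 24.870201110839844), 81.10468292236328), array([ 567.5265459 , -316.61999182,  154.15563918]))
big (625, ((592.8716430664062, -419.5797119140625), (36.58940887451172, 41.03339385986328), 15.516569137573242), array([ 597.90178552, -419.13336948,  160.50673095]))
small (150, ((543.8558349609375, -227.1719512939453), (19.684261322021484, 20.52678680419922), 34.22427749633789), array([ 546.26563233, -227.67260243,   86.63371094]))
si plate (1471, ((581.43701171875, -57.551231384277344), (170.75123596191406, 105.9584
[... 277 characters left out ...]
3984375, -319.0303649902344), (248.82110595703125, 70.43560028076172), 5.237077713012695), array([ 478.27048063, -313.65301002,   93.79918711]))
drift (96, ((562.2282104492188, -310.96826171875), (26.677587509155273, 30.525327682495117), 61.88313293457031), array([ 561.64635178, -308.6819722 ,  153.48893987]))
big (160, ((591.5921630859375, -414.4767150878906), (37.790958404541016, 41.609310150146484), 80.60586547851562), array([ 590.01980564, -409.23914719,  159.22221749]))
small (73, ((544.4581298828125, -223.87173461914062), (21.200786590576172, 23.859745025634766), 29.57928466796875), array([ 542.7412142 , -220.132817  ,   86.78377424]))
[-0.0004, 0.0001, 0.1174, 1.7099, -0.8379, 0.0003]
```

carry_out(steps=[0, 0, 0.117, 0.9, -0.42, 0, -1, 0, 0, 0.117, 0.9, -0.42, 0, -1, 0, 0, 0.117, 0.9, -0.42, 0, -1, 0, 0, 0.117, 0.9, -0.42, 0, -1, 0, 0, 0.117, 0.9, -0.42, 0, -1, 0, 0, 0.117, 0.9, -0.42, 0, -1])

```text
time_s: 0.85
tool_pos: [397.8, -271.9, 250.0]
tcp_rot: [-0.0, 1.0, 0.004, -0.0]
force: [-0.4, 0.1, -0.2]
gripper_width: 85.4
grasp_force: 0.0
```

Run:
```python
from h import *
print(rel([577,-60,250],0.05))
```

```text
[-0.0003, 0.0, -0.0137, 0.6022, -0.702, 0.0005]
```

carry_out(steps=[0, 0, -0.0137, 0.602, -0.702, 0, -1, 0, 0, -0.0137, 0.602, -0.702, 0, -1, 0, 0, -0.0137, 0.602, -0.702, 0, -1, 0, 0, -0.0137, 0.602, -0.702, 0, -1, 0, 0, -0.0137, 0.602, -0.702, 0, -1, 0, 0, -0.0137, 0.602, -0.702, 0, -1, 0, 0, -0.0137, 0.602, -0.702, 0, -1])

```text
time_s: 1.72
tool_pos: [575.3, -65.1, 250.0]
tcp_rot: [0.0, 1.0, 0.022, -0.001]
force: [-0.0, -0.6, -0.5]
gripper_width: 85.3
grasp_force: 0.0
```

Run:
```python
from h import *
im,W=cloud('wrist'); save('w1.png',im); np.savez('w1.npz',im=im,W=W)
print(rect(W,84,92,470,690,-120,0)); print('knob',rect(W,105,125,520,640,-120,-50))
```

```text
(25346, ((584.3998413085938, -62.99092102050781), (178.98532104492188, 118.9925308227539), 1.9165033102035522), array([588.74025519, -53.70989964,  88.49245183]))
knob (1041, ((582.9747314453125, -84.83143615722656), (24.256752014160156, 23.62737464904785), 74.6621322631836), array([584.34348359, -84.20032499, 116.40802569]))
```

View pics/w1.png

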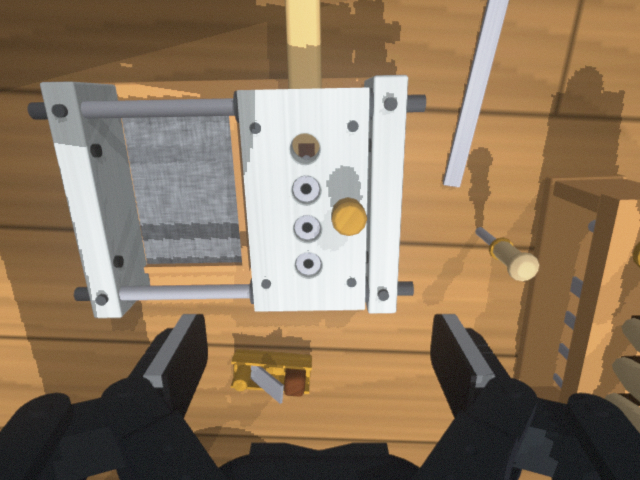

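```bash
cat >> h.py <<'E'
def ray(T,u,v,z,c=None):
    c=c or calibration('wrist'); M=T@np.array(c['tool_from_camera'])
    d=M[:3,:3]@np.array([(u-c['cx'])/c['fx'],(v-c['cy'])/c['fy'],1]); o=M[:3,3]
    return (o+d*(z-o[2])/d[2]).round(1)
E
python3 - <<'E'
from h import *
D=np.load('w1.npz');im=D['im'];W=D['W']; T=tool(state())
g=cv2.medianBlur(cv2.cvtColor(im,cv2.COLOR_RGB2GRAY),3)
g=cv2.cvtColor(im,cv2.COLOR_RGB2GRAY)
for u,v in [(305,148),(306,188),(307,228),(308,264)]:
    p=g[v-9:v+10,u-9:u+10]; ys,xs=np.nonzero(p<90); uu,vv=u-9+xs.mean(),v-9+ys.mean()
    print((uu,vv),len(xs),ray(T,uu,vv,86 if v>160 else 88))
m=np.abs(W[...,2]-88.5)<2
m[:, :240]=0; m[:,372:]=0; m=m.astype(np.uint8)
k=max(cv2.findContours(m,0,1)[0],key=cv2.contourArea)
Q=W[k[:,0,1],k[:,0,0]][:,:2].astype(np.float32); print('plate',cv2.minAreaRect(Q))
for u,v in [(255,127),(353,126),(266,284),(351,283)]: print(ray(T,u,v,88))
# rail ends
for u,v in [(60,111),(391,103),(102,299),(383,295)]: print(ray(T,u,v,82))
E
```

```text
(np.float64(306.0444444444444), np.float64(149.51111111111112)) 180 [624.8 -53.5  88. ]
(np.float64(305.5897435897436), np.float64(188.5)) 78 [596.1 -54.   86. ]
(np.float64(306.94029850746267), np.float64(227.0)) 67 [566.1 -56.   86. ]
(np.float64(307.96610169491527), np.float64(263.4406779661017)) 59 [535.9 -57.8  86. ]
plate ((580.4300537109375, -54.756404876708984), (170.71701049804688, 90.31118774414062), 3.5104782581329346)
[638.7 -17.2  88. ]
[642.4 -85.8  88. ]
[517.4 -24.9  88. ]
[521.3 -92.9  88. ]
[643.3 121.3  82. ]
[ 658.7 -111.8   82. ]
[494.8 111.9  82. ]
[ 508.6 -120.7   82. ]
```

Run:
```python
from h import *
print(rel([583,-85,112],0.063))
```

```text
[0.0, 0.0002, -0.0064, 0.0233, 0.0668, 0.4607]
```

carry_out(steps=[0, 0, -0.0064, 0.023, 0.067, 0.2, -1, 0, 0, -0.0064, 0.023, 0.067, 0.46, -1, 0, 0, -0.0064, 0.023, 0.067, 0.46, -1, 0, 0, -0.0064, 0.023, 0.067, 0.46, -1, 0, 0, -0.0064, 0.023, 0.067, 0.46, 1, 0, 0, -0.0064, 0.023, 0.067, 0.46, 1, 0, 0, -0.0064, 0.023, 0.067, 0.46, 1, 0, 0, -0.0064, 0.023, 0.067, 0.46, 1], force=40)

```text
time_s: 2.78
tool_pos: [584.2, -83.9, 113.3]
tcp_rot: [0.0, 0.999, 0.032, 0.001]
force: [-1.3, -1.2, 5.4]
gripper_width: 22.7
grasp_force: 38.9
```

carry_out(steps=[0, 0, 0, 0, 0, 0, 1, 0, 0, 0, 0, 0, 0, 1, 0, 0, 0, 0, 0, 0, 1])

```text
time_s: 3.15
tool_pos: [584.3, -83.9, 113.3]
tcp_rot: [0.0, 0.999, 0.032, 0.001]
force: [-0.8, -0.7, 4.7]
gripper_width: 22.1
grasp_force: 38.9
```

carry_out(steps=[0, 0, 0, 0, -0.06, 0, 1, 0, 0, 0, 0, -0.12, 0, 1, 0, 0, 0, 0, -0.18, 0, 1, 0, 0, 0, 0, -0.24, 0, 1, 0, 0, 0, 0, -0.3, 0, 1, 0, 0, 0, 0, -0.34, 0, 1, 0, 0, 0, 0, -0.37, 0, 1, 0, 0, 0, 0, -0.373, 0, 1])

```text
time_s: 4.15
tool_pos: [577.4, 24.8, 113.3]
tcp_rot: [0.004, 1.0, 0.031, 0.001]
force: [1.2, -22.7, 5.2]
gripper_width: 22.7
grasp_force: 40.3
```

carry_out(steps=[0, 0, 0, 0, -0.003, 0, 1, 0, 0, 0, 0, -0.003, 0, 1, 0, 0, 0, 0, -0.003, 0, 1])

```text
time_s: 4.53
tool_pos: [577.5, 24.8, 113.3]
tcp_rot: [0.004, 1.0, 0.031, 0.001]
force: [0.4, -22.6, 5.0]
gripper_width: 22.7
grasp_force: 40.3
```

carry_out(steps=[0, 0, 0, 0, 0.0, 0, -1, 0, 0, 0, 0, 0.0, 0, -1, 0, 0, 0, 0, 0.0, 0, -1, 0, 0, 0, 0, 0.0, 0, -1, 0, 0, 0, 0, 0.0, -0.2, -1, 0, 0, 0, 0, 0.0, -0.45, -1, 0, 0, 0, 0, 0.0, -0.45, -1, 0, 0, 0, 0, 0.0, -0.45, -1])

```text
time_s: 5.52
tool_pos: [576.9, 29.0, 247.8]
tcp_rot: [-0.0, 0.999, 0.032, 0.001]
force: [1.2, -0.1, -0.1]
gripper_width: 85.5
grasp_force: 0.0
```

Run:
```python
from h import *
im,W=cloud('wrist'); save('w2.png',im); np.savez('w2.npz',im=im,W=W)
s=state();print(s['tool_pos'])
T=tool(s)
g=cv2.cvtColor(im,cv2.COLOR_RGB2GRAY)
c=calibration('wrist'); M=np.linalg.inv(T@c['tool_from_camera'])
for k in (-45,-15,15,45):
    p=np.array([574.1+k*.998,54.8+k*.063,86,1]); q=M@p; u=int(c['fx']*q[0]/q[2]+c['cx']);v=int(c['fy']*q[1]/q[2]+c['cy'])
    P=g[v-9:v+10,u-9:u+10]; ys,xs=np.nonzero(P<90)
    print(u,v,len(xs),ray(T,u-9+xs.mean(),v-9+ys.mean(),86 if k<40 else 88) if len(xs) else None, 'exp',p[:2].round(1))
print('knob',rect(W,110,125,520,640,-20,60))
```

```text
[576.24422709  28.91810811 246.36877014]
286 272 57 [528.7  52.2  86. ] exp [529.2  52. ]
285 236 65 [558.4  54.1  86. ] exp [559.1  53.9]
284 198 75 [588.4  55.9  86. ] exp [589.1  55.7]
283 157 60 [619.9  58.2  88. ] exp [619.   57.6]
knob (974, ((576.1085815429688, 25.05172348022461), (23.819787979125977, 23.881349563598633), 17.543729782104492), array([577.27152728,  25.18685622, 116.87314008]))
```

Run:
```python
from h import *
print(rel([563,-300,275],0.08))
```

```text
[-0.0, 0.0003, -0.0049, -0.1149, 1.0912, -0.0955]
```

carry_out(steps=[0, 0, -0.005, -0.08, 0.9, -0.095, -1, 0, 0, -0.005, -0.08, 0.9, -0.095, -1, 0, 0, -0.005, -0.08, 0.9, -0.095, -1, 0, 0, -0.005, -0.115, 1.0, -0.095, -1, 0, 0, -0.005, -0.115, 1.0, -0.095, -1, 0, 0, -0.005, -0.115, 1.0, -0.095, -1, 0, 0, -0.005, -0.115, 1.0, -0.095, -1])

```text
time_s: 6.45
tool_pos: [560.8, -272.5, 273.8]
tcp_rot: [-0.001, 0.999, 0.04, -0.001]
force: [-0.3, 1.5, -0.4]
gripper_width: 85.7
grasp_force: 0.0
```

Run:
```python
from h import *
im,W=cloud('wrist'); save('w3.png',im); np.savez('w3.npz',im=im,W=W)
print(state()['tool_pos'])
print('head',rect(W,140,170,530,600,-350,-270)); print('top',rect(W,157,170,530,600,-350,-270))
print('board',rect(W,92,98,330,640,-370,-260))
```

```text
[ 561.09365845 -271.82747661  274.27605927]
head (1823, ((561.9202880859375, -315.80816650390625), (31.63313865661621, 31.39396858215332), 18.523473739624023), array([ 563.67678515, -314.88473033,  158.47034697]))
top (1335, ((562.2359619140625, -315.6807861328125), (28.856708526611328, 28.238862991333008), 29.34341049194336), array([ 562.69278421, -315.48438657,  159.58559803]))
board (12432, ((477.7666931152344, -322.5911865234375), (250.84194946289062, 64.59246063232422), 4.339557647705078), array([ 506.71961992, -315.93079402,   95.59455728]))
```

View pics/w3.png

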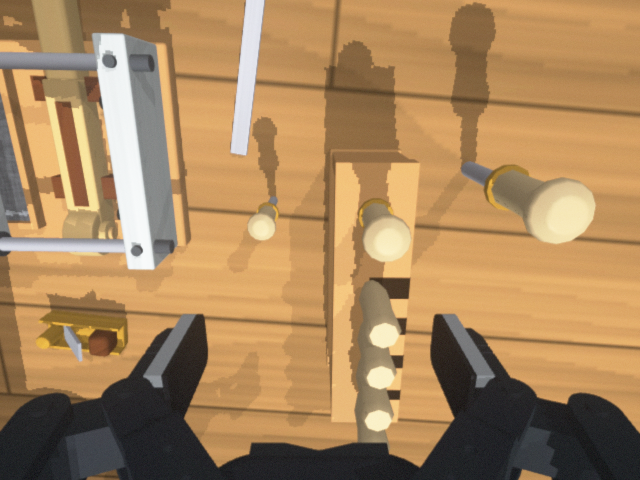

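Run:
```python
from h import *
print(rel([562,-315.7,126],0.08))
```

```text
[-0.0005, 0.0007, 0.0002, -0.0077, 0.1469, 0.494]
```

carry_out(steps=[0, 0, 0, -0.008, 0.147, 0, -1, 0, 0, 0, -0.008, 0.147, 0, -1, 0, 0, 0, -0.008, 0.147, 0.15, -1, 0, 0, 0, -0.008, 0.147, 0.3, -1, 0, 0, 0, -0.008, 0.147, 0.42, -1, 0, 0, 0, -0.008, 0.147, 0.493, -1, 0, 0, 0, -0.008, 0.147, 0.493, -1, 0, 0, 0, -0.008, 0.147, 0.493, -1], force=80)

```text
time_s: 7.5
tool_pos: [563.2, -316.1, 128.9]
tcp_rot: [0.0, 0.999, 0.041, 0.0]
force: [0.3, -0.2, 0.2]
gripper_width: 85.2
grasp_force: 0.0
```

Run:
```python
from h import *
print(state()['tool_pos'], rel([562,-315.7,126],0.08))
```

```text
[ 563.18669826 -316.11755593  128.94024016] [0.0001, -0.0003, 0.0004, -0.0038, -0.0017, 0.0098]
```

carry_out(steps=[0, 0, 0, -0.003, -0.002, 0.008, -1, 0, 0, 0, -0.003, -0.002, 0.008, 1, 0, 0, 0, -0.003, -0.002, 0.008, 1, 0, 0, 0, -0.003, -0.002, 0.008, 1, 0, 0, 0, -0.003, -0.002, 0.008, 1, 0, 0, 0, -0.003, -0.002, 0.008, 1, 0, 0, 0, -0.003, -0.002, 0.008, 1, 0, 0, 0, -0.003, -0.002, 0.008, 1])

```text
time_s: 8.5
tool_pos: [561.7, -316.5, 125.7]
tcp_rot: [0.0, 0.999, 0.04, 0.0]
force: [-0.2, -1.5, 4.6]
gripper_width: 26.6
grasp_force: 77.9
```

carry_out(steps=[0, 0, 0, 0, 0, 0, 1, 0, 0, 0, 0, 0, -0.1, 1, 0, 0, 0, 0, 0, -0.25, 1, 0, 0, 0, 0, 0, -0.4, 1, 0, 0, 0, 0, 0, -0.5, 1, 0, 0, 0, 0, 0, -0.5, 1, 0, 0, 0, 0, 0, -0.5, 1])

```text
time_s: 9.38
tool_pos: [561.3, -316.1, 274.0]
tcp_rot: [-0.001, 0.999, 0.04, -0.001]
force: [0.1, 0.0, -2.3]
gripper_width: 26.2
grasp_force: 78.5
```

Run:
```python
from h import *
s=state();print(s['tool_pos'],s['gripper_width'],s['force'],rel([562+0,54-0,260],0.063))
for n in ['side','scene']:
    im,W=cloud(n); np.savez(n+'1.npz',im=im,W=W)
    m=(np.hypot(W[...,0]-562,W[...,1]+316)<60)&(W[...,2]>167)
    print(np.nanmin(W[m][:,2]) if m.any() else None)
    if n=='side': save('s1.png',im[40:280,220:480],2)
```

```text
[ 561.25443534 -316.14400929  273.98947812] 26.15347771058982 [ 0.07035612  0.03165147 -2.30759578] [-0.0004, 0.0005, 0.0055, 0.1014, -1.2296, 0.048]
176.2921966065485
177.7707731744461
```

View pics/s1.png

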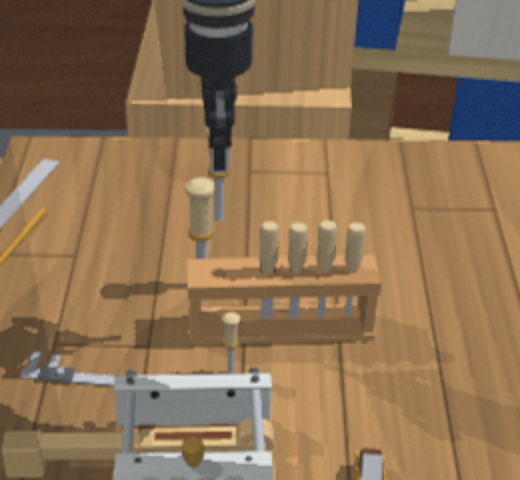

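```bash
cat >> h.py <<'E'
def rod(W,c,zlo,zhi,r=40,n=5):
    m=(np.hypot(W[...,0]-c[0],W[...,1]-c[1])<r)&(W[...,2]>zlo)&(W[...,2]<zhi)
    P=W[m]; 
    for e in np.array_split(P[np.argsort(P[:,2])],n): print(len(e),e.mean(0).round(1))
E
python3 - <<'E'
from h import *
for n in ['side','scene']: print(n); rod(np.load(n+'1.npz')['W'],(562,-316),174,238)
E
```

```text
side
21 [ 561.6 -311.8  182.5]
21 [ 561.7 -311.1  194.6]
21 [ 561.7 -310.8  207.3]
20 [ 561.6 -311.2  218.7]
20 [ 561.9 -310.1  230.5]
scene
55 [ 564.1 -317.   184.2]
55 [ 564.1 -317.3  196.8]
55 [ 564.1 -317.   209. ]
55 [ 564.3 -316.8  220.7]
55 [ 564.3 -316.9  232.1]
```

carry_out(steps=[0, 0, 0.005, -0.05, -0.25, 0, 1, 0, 0, 0.005, -0.05, -0.45, 0, 1, 0, 0, 0.005, -0.05, -0.65, 0, 1, 0, 0, 0.005, -0.05, -0.85, 0, 1, 0, 0, 0.005, -0.05, -0.95, 0, 1, 0, 0, 0.005, -0.05, -1, 0, 1, 0, 0, 0.005, -0.05, -1, 0, 1])

```text
time_s: 10.35
tool_pos: [522.5, -18.3, 275.0]
tcp_rot: [0.0, 0.999, 0.033, -0.0]
force: [1.3, -1.3, -2.3]
gripper_width: 25.9
grasp_force: 78.8
```

Run:
```python
from h import *
print(rel([528.9,52.1,210],0.063),state()['gripper_width'])
```

```text
[0.0, 0.0003, 0.0009, 0.0369, -0.2327, 0.2165] 25.886985029438208
```

carry_out(steps=[0, 0, 0, 0.037, -0.12, 0, 1, 0, 0, 0, 0.037, -0.233, 0, 1, 0, 0, 0, 0.037, -0.233, 0, 1, 0, 0, 0, 0.037, -0.233, 0.1, 1, 0, 0, 0, 0.037, -0.233, 0.215, 1, 0, 0, 0, 0.037, -0.233, 0.215, 1, 0, 0, 0, 0.037, -0.233, 0.215, 1])

```text
time_s: 11.22
tool_pos: [530.5, 41.9, 212.1]
tcp_rot: [-0.004, 0.999, 0.038, 0.0]
force: [0.3, -0.6, -1.6]
gripper_width: 26.4
grasp_force: 78.9
```

Run:
```python
from h import *
print(rel([528.9,52.1,150],0.063),state()['gripper_width'])
for n in ['side','scene']: print(n); im,W=cloud(n); rod(W,(528,52),112,172,r=25,n=3)
save('s2.png',im[170:330,200:440],2.5)
```

```text
[-0.0022, -0.0002, 0.0042, -0.0029, -0.0329, 0.2071] 26.406534195949945
side
36 [530.9  48.1 125.7]
36 [530.3  47.2 145.6]
36 [530.3  47.4 162.9]
scene
49 [533.1  38.7 125.3]
49 [533.2  38.7 143.9]
49 [532.7  38.5 162.8]
```

View pics/s2.png

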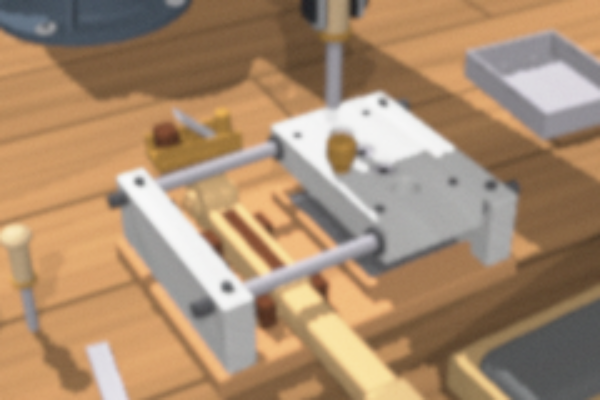

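carry_out(steps=[0, 0, 0, 0, 0, 0, 1])

```text
time_s: 11.45
tool_pos: [530.5, 42.7, 212.1]
tcp_rot: [-0.004, 0.999, 0.039, 0.001]
force: [-0.6, 0.4, -0.9]
gripper_width: 26.5
grasp_force: 78.9
```

Run:
```python
from h import *
s=state();print(s['joint_pos'].round(3),s['effort'].round(1),s['ft_torque'].round(2)); print(rel([528.9,52.1,205],0.063))
```

```text
[ 0.076  0.265 -0.076  1.228  0.007  3.14 ] [ -0.2 -55.8  34.4   0.    0.   -0. ] [-0.04  0.01  0.02]
[-0.0023, -0.0005, 0.0046, -0.0029, -0.0314, 0.0239]
```

carry_out(steps=[-0.002, 0, 0.004, -0.003, -0.031, 0.023, 1, -0.002, 0, 0.004, -0.003, -0.031, 0.023, 1, -0.002, 0, 0.004, -0.003, -0.031, 0.023, 1, -0.002, 0, 0.004, -0.003, -0.031, 0.023, 1])

```text
time_s: 11.95
tool_pos: [529.0, 43.4, 204.2]
tcp_rot: [-0.004, 0.999, 0.039, -0.0]
force: [-0.5, 0.3, -1.9]
gripper_width: 26.5
grasp_force: 78.9
```

Run:
```python
from h import *
print(rel([528.9,52.1,205],0.25))
```

```text
[-0.0026, -0.0002, -0.0546, 0.0019, -0.0291, -0.0023]
```

carry_out(steps=[-0.002, 0, -0.055, 0.002, -0.029, -0.002, 1, -0.002, 0, -0.055, 0.002, -0.029, -0.002, 1, -0.002, 0, -0.055, 0.002, -0.029, -0.002, 1, -0.002, 0, -0.055, 0.002, -0.029, -0.002, 1])

```text
time_s: 12.45
tool_pos: [528.9, 51.8, 204.8]
tcp_rot: [-0.001, 0.992, 0.124, 0.0]
force: [0.6, -1.4, -1.7]
gripper_width: 26.6
grasp_force: 78.9
```

Run:
```python
from h import *
print(rel([528.9,52.1,150],0.25))
```

```text
[-0.0006, -0.0002, -0.0004, 0.0002, -0.0007, 0.1828]
```

carry_out(steps=[0, 0, 0, 0, 0, 0.05, 1, 0, 0, 0, 0, 0, 0.08, 1, 0, 0, 0, 0, 0, 0.11, 1, 0, 0, 0, 0, 0, 0.14, 1, 0, 0, 0, 0, 0, 0.17, 1, 0, 0, 0, 0, 0, 0.187, 1, 0, 0, 0, 0, 0, 0.187, 1, 0, 0, 0, 0, 0, 0.187, 1])

```text
time_s: 13.45
tool_pos: [528.8, 52.1, 148.6]
tcp_rot: [-0.001, 0.992, 0.125, 0.0]
force: [0.0, 0.5, -1.0]
gripper_width: 26.6
grasp_force: 78.9
```

Run:
```python
from h import *
print(state()['tool_pos'])
for n in ['side','scene']: print(n); im,W=cloud(n); rod(W,(528,52),95,170,r=25,n=3)
```

```text
[528.80599669  52.10322969 148.59347933]
side
42 [530.3  59.5 109.1]
42 [534.7  61.8 131.7]
42 [533.7  63.2 148.1]
scene
138 [534.5  49.1 118.1]
138 [536.3  51.  141.6]
137 [536.5  52.  159. ]
```

carry_out(steps=[0, 0, 0, 0, 0, -0.06, 1, 0, 0, 0, 0, 0, -0.12, 1, 0, 0, 0, 0, 0, -0.187, 1, 0, 0, 0, 0, 0, -0.187, 1, 0, 0, 0, 0, 0, -0.187, 1])

```text
time_s: 14.18
tool_pos: [528.6, 52.0, 204.2]
tcp_rot: [-0.001, 0.992, 0.125, -0.0]
force: [0.2, -0.0, -1.9]
gripper_width: 26.1
grasp_force: 78.9
```

Run:
```python
from h import *
print(rel([558.7,54.0,205],0.25), state()['tool_pos'])
im,W=cloud('side'); save('s3.png',im[120:370,180:440],2.2)
m=(np.hypot(W[...,0]-529,W[...,1]-52)<15)&(W[...,2]>94)
print(np.sort(W[m][:,2])[:10]); rod(W,(529,52),94,165,r=20,n=5)
```

```text
[-0.0006, -0.0, 0.0003, 0.0988, 0.0184, -0.0028] [528.63075498  51.98371911 204.17981304]
[104.78998638 107.92973068 108.02069772 108.30952036 108.42982875
 109.56693203 110.65994661 110.76246518 111.12418169 111.23892922]
22 [528.8  56.6 112.2]
22 [530.4  56.1 122.7]
22 [529.7  57.1 134.2]
22 [528.8  57.9 146.3]
21 [528.7  57.7 158.2]
```

View pics/s3.png

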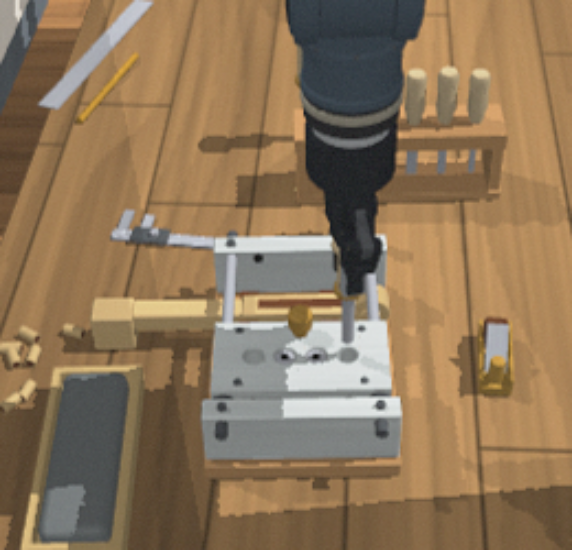

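carry_out(steps=[0, 0, 0, 0.099, 0.018, 0, 1, 0, 0, 0, 0.099, 0.018, 0, 1, 0, 0, 0, 0.099, 0.018, 0, 1])

```text
time_s: 14.6
tool_pos: [558.2, 54.1, 204.0]
tcp_rot: [-0.001, 0.992, 0.125, -0.001]
force: [-0.3, 0.3, -1.7]
gripper_width: 26.3
grasp_force: 78.9
```

carry_out(steps=[0, 0, 0, 0, 0, 0.05, 1, 0, 0, 0, 0, 0, 0.08, 1, 0, 0, 0, 0, 0, 0.11, 1, 0, 0, 0, 0, 0, 0.14, 1, 0, 0, 0, 0, 0, 0.17, 1, 0, 0, 0, 0, 0, 0.185, 1, 0, 0, 0, 0, 0, 0.185, 1, 0, 0, 0, 0, 0, 0.185, 1])

```text
time_s: 15.6
tool_pos: [558.9, 54.3, 149.2]
tcp_rot: [-0.001, 0.992, 0.125, 0.0]
force: [-0.4, 0.6, -1.1]
gripper_width: 26.1
grasp_force: 78.9
```

carry_out(steps=[0, 0, 0, 0, 0, -0.06, 1, 0, 0, 0, 0, 0, -0.12, 1, 0, 0, 0, 0, 0, -0.185, 1, 0, 0, 0, 0, 0, -0.185, 1, 0, 0, 0, 0, 0, -0.185, 1])

```text
time_s: 16.23
tool_pos: [558.7, 54.1, 204.2]
tcp_rot: [-0.001, 0.992, 0.125, -0.0]
force: [0.1, -0.7, -1.2]
gripper_width: 26.5
grasp_force: 78.9
```

Run:
```python
from h import *
print(rel([588.7,55.8,205],0.25), state()['tool_pos'])
im,W=cloud('side'); rod(W,(558.7,54),94,165,r=20,n=5)
```

```text
[-0.0006, -0.0, 0.0003, 0.0981, 0.0194, -0.0028] [558.741413    54.13635112 204.16444016]
24 [559.6  57.1 112.2]
24 [558.1  59.2 124.7]
23 [558.9  59.3 136. ]
23 [558.   58.9 146.9]
23 [558.3  59.1 157.9]
```

carry_out(steps=[0, 0, 0, 0.098, 0.019, 0, 1, 0, 0, 0, 0.098, 0.019, 0, 1, 0, 0, 0, 0.098, 0.019, 0, 1])

```text
time_s: 16.65
tool_pos: [588.1, 55.9, 203.9]
tcp_rot: [-0.001, 0.992, 0.125, -0.001]
force: [-1.3, 0.9, -1.3]
gripper_width: 26.1
grasp_force: 78.9
```

carry_out(steps=[0, 0, 0, 0, 0, 0.05, 1, 0, 0, 0, 0, 0, 0.08, 1, 0, 0, 0, 0, 0, 0.11, 1, 0, 0, 0, 0, 0, 0.14, 1, 0, 0, 0, 0, 0, 0.17, 1, 0, 0, 0, 0, 0, 0.185, 1, 0, 0, 0, 0, 0, 0.185, 1, 0, 0, 0, 0, 0, 0.185, 1])

```text
time_s: 17.65
tool_pos: [588.8, 56.0, 149.2]
tcp_rot: [-0.001, 0.992, 0.125, 0.0]
force: [0.2, -0.3, -1.3]
gripper_width: 26.5
grasp_force: 79.0
```

carry_out(steps=[0, 0, 0, 0, 0, -0.06, 1, 0, 0, 0, 0, 0, -0.12, 1, 0, 0, 0, 0, 0, -0.185, 1, 0, 0, 0, 0, 0, -0.26, 1, 0, 0, 0, 0, 0, -0.38, 1, 0, 0, 0, 0, 0, -0.42, 1, 0, 0, 0, 0, 0, -0.42, 1])

```text
time_s: 18.52
tool_pos: [589.2, 55.8, 275.5]
tcp_rot: [-0.001, 0.992, 0.125, 0.001]
force: [-0.5, -0.8, -2.0]
gripper_width: 26.4
grasp_force: 79.0
```

Run:
```python
from h import *
s=state();print(s['tool_pos'],s['joint_pos'].round(2))
im,W=cloud('side'); rod(W,(588.7,56),175,235,r=20,n=4); save('s4.png',im[230:330,250:390],4)
print(rel([561.8,-100,275],0.08),rel([561.8,-315.9,275],0.08))
```

```text
[589.18294062  55.8397334  275.53275363] [0.09 0.35 0.21 1.43 0.   2.98]
32 [589.6  61.2 186.5]
31 [589.3  61.2 200.9]
31 [589.2  60.7 214.2]
31 [588.5  60.7 227.8]
[-0.0006, 0.0, 0.0544, -0.2161, 0.4807, -0.0023] [-0.0006, 0.0, 0.0544, -0.3949, 1.1778, -0.0037]
```

View pics/s4.png

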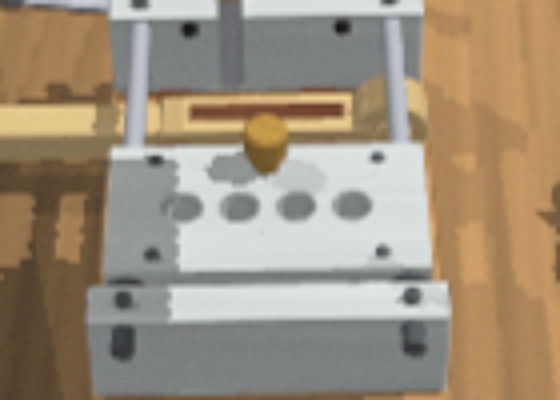

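carry_out(steps=[0, 0, 0.055, -0.05, 0.2, 0, 1, 0, 0, 0.055, -0.12, 0.4, 0, 1, 0, 0, 0.055, -0.19, 0.6, 0, 1, 0, 0, 0.055, -0.26, 0.75, 0, 1, 0, 0, 0.055, -0.33, 0.9, 0, 1, 0, 0, 0.055, -0.395, 0.9, 0, 1, 0, 0, 0.055, -0.395, 0.9, 0, 1, 0, 0, 0.055, -0.395, 0.9, 0, 1])

```text
time_s: 19.58
tool_pos: [541.3, -234.7, 274.0]
tcp_rot: [-0.001, 0.999, 0.039, -0.0]
force: [-0.2, -0.5, -1.7]
gripper_width: 26.1
grasp_force: 79.1
```

Run:
```python
from h import *
print(rel([561.7,-316.2,275],0.08))
```

```text
[-0.0008, 0.0001, -0.0005, 0.0464, 0.2761, -0.0041]
```

carry_out(steps=[0, 0, 0, 0.046, 0.15, 0, 1, 0, 0, 0, 0.046, 0.276, 0, 1, 0, 0, 0, 0.046, 0.276, 0, 1, 0, 0, 0, 0.046, 0.276, 0, 1, 0, 0, 0, 0.046, 0.276, 0, 1])

```text
time_s: 20.2
tool_pos: [561.6, -315.4, 274.8]
tcp_rot: [-0.001, 0.999, 0.04, 0.0]
force: [0.6, -0.3, -0.6]
gripper_width: 26.3
grasp_force: 79.2
```

Run:
```python
from h import *
s=state();print(s['tool_pos'],s['gripper_width'],rel([561.7,-316.2,127],0.08))
for n in ['side','scene']: print(n); im,W=cloud(n); rod(W,(562,-316),176,238)
```

```text
[ 561.63998622 -315.35736197  274.76637054] 26.257220385996447 [-0.0007, -0.0001, -0.0001, -0.0002, 0.0039, 0.4925]
side
21 [ 561.6 -310.6  183. ]
21 [ 561.9 -310.   195.6]
21 [ 561.3 -310.5  207.5]
20 [ 561.7 -310.5  219.1]
20 [ 561.9 -309.5  230.9]
scene
55 [ 564.7 -316.8  185.1]
55 [ 564.8 -316.4  197.6]
55 [ 565.  -316.6  209.8]
54 [ 564.7 -316.1  221.5]
54 [ 564.5 -316.5  232.5]
```

carry_out(steps=[0, 0, 0, 0, 0.003, 0.15, 1, 0, 0, 0, 0, 0.003, 0.27, 1, 0, 0, 0, 0, 0.003, 0.34, 1, 0, 0, 0, 0, 0.003, 0.4, 1, 0, 0, 0, 0, 0.003, 0.45, 1, 0, 0, 0, 0, 0.003, 0.48, 1, 0, 0, 0, 0, 0.003, 0.492, 1, 0, 0, 0, 0, 0.003, 0.492, 1])

```text
time_s: 21.3
tool_pos: [561.6, -317.3, 127.3]
tcp_rot: [-0.001, 0.999, 0.039, 0.0]
force: [0.1, 0.4, -1.2]
gripper_width: 26.3
grasp_force: 79.2
```

Free so far; lower a bit more, then open and rise.

carry_out(steps=[0, 0, 0, 0, 0, 0.006, 1, 0, 0, 0, 0, 0, 0.006, 1, 0, 0, 0, 0, 0, 0.006, -1, 0, 0, 0, 0, 0, 0.006, -1, 0, 0, 0, 0, 0, 0.006, -1, 0, 0, 0, 0, 0, 0.006, -1, 0, 0, 0, 0, 0, 0.006, -1, 0, 0, 0, 0, 0, 0.006, -1])

```text
time_s: 22.3
tool_pos: [561.5, -317.2, 125.2]
tcp_rot: [-0.001, 0.999, 0.039, 0.0]
force: [-0.5, -0.8, 0.4]
gripper_width: 85.7
grasp_force: 0.0
```

carry_out(steps=[0, 0, 0, 0, 0, -0.1, -1, 0, 0, 0, 0, 0, -0.25, -1, 0, 0, 0, 0, 0, -0.45, -1, 0, 0, 0, 0, 0, -0.5, -1, 0, 0, 0, 0, 0, -0.5, -1])

```text
time_s: 22.92
tool_pos: [561.9, -317.8, 276.0]
tcp_rot: [-0.0, 0.999, 0.039, 0.001]
force: [1.0, 0.3, -0.1]
gripper_width: 85.1
grasp_force: 0.0
```

Run:
```python
from h import *
s=state();print(s['tool_pos'],s['gripper_width'])
im,W=cloud('wrist'); np.savez('w4.npz',im=im,W=W)
print('head',rect(W,140,170,530,600,-350,-270)); print('top',rect(W,157,170,530,600,-350,-270))
print(rel([574,24.5,270],0.3))
```

```text
[ 561.85761097 -317.76429434  276.00220145] 85.148116919442
head (1802, ((562.6035766601562, -317.2125549316406), (31.04839324951172, 31.719694137573242), 6.139523029327393), array([ 564.15052027, -316.92936123,  158.5248952 ]))
top (1351, ((562.258056640625, -317.11138916015625), (28.52187728881836, 28.808063507080078), 37.602699279785156), array([ 563.00727574, -317.0122411 ,  159.59288502]))
[-0.0007, -0.0, -0.0706, 0.1311, -1.1331, 0.0172]
```

carry_out(steps=[0, 0, -0.05, 0.03, -0.2, 0, -1, 0, 0, -0.1, 0.06, -0.4, 0, -1, 0, 0, -0.16, 0.08, -0.6, 0, -1, 0, 0, -0.22, 0.1, -0.8, 0, -1, 0, 0, -0.28, 0.13, -0.95, 0, -1, 0, 0, -0.34, 0.13, -1, 0, -1, 0, 0, -0.4, 0.13, -1, 0, -1, 0, 0, -0.45, 0.13, -1, 0, -1])

```text
time_s: 23.98
tool_pos: [576.0, -14.9, 273.4]
tcp_rot: [-0.002, 0.732, 0.681, -0.001]
force: [-0.2, -0.5, -0.1]
gripper_width: 85.0
grasp_force: 0.0
```

Run:
```python
from h import *
print(rel([576.3,25,260],0.063+np.pi),state()['joint_pos'].round(2))
```

```text
[-0.0004, -0.0014, -0.543, 0.1325, -0.0084, 0.045] [-0.03  0.32  0.17  1.42  0.    1.62]
```

carry_out(steps=[0, 0, -0.543, 0.133, -0.008, 0.045, -1, 0, 0, -0.543, 0.133, -0.008, 0.045, -1, 0, 0, -0.543, 0.133, -0.008, 0.045, -1, 0, 0, -0.543, 0.133, -0.008, 0.045, -1, 0, 0, -0.543, 0.133, -0.008, 0.045, -1, 0, 0, -0.543, 0.133, -0.008, 0.045, -1, 0, 0, -0.543, 0.133, -0.008, 0.045, -1, 0, 0, -0.543, 0.133, -0.008, 0.045, -1])

```text
time_s: 24.98
tool_pos: [576.7, 24.5, 260.0]
tcp_rot: [-0.002, 0.072, 0.997, 0.001]
force: [0.4, 0.4, -0.3]
gripper_width: 85.5
grasp_force: 0.0
```

carry_out(steps=[0, 0, -0.05, 0, 0, 0, -1, 0, 0, -0.05, 0, 0, 0, -1, 0, 0, -0.05, 0, 0, 0, -1])

```text
time_s: 25.35
tool_pos: [577.2, 24.6, 261.3]
tcp_rot: [-0.001, -0.002, 1.0, 0.001]
force: [0.5, -0.3, -0.9]
gripper_width: 85.6
grasp_force: 0.0
```

Run:
```python
from h import *
print(rel([576.3,25,112.5],0.063+np.pi),state()['joint_pos'].round(2))
im,W=cloud('wrist'); print('knob',rect(W,110,125,520,640,-20,60))
```

```text
[0.0006, -0.0005, -0.0188, 0.0023, 0.0005, 0.4959] [0.04 0.33 0.14 1.39 0.   0.04]
knob (899, ((575.1804809570312, 24.850765228271484), (23.946985244750977, 23.979310989379883), 78.31002807617188), array([574.10589595,  24.86392004, 116.87602896]))
```

carry_out(steps=[0, 0, -0.019, 0.004, 0, 0.2, -1, 0, 0, -0.019, 0.004, 0, 0.4, -1, 0, 0, -0.019, 0.004, 0, 0.495, -1, 0, 0, -0.019, 0.004, 0, 0.495, -1, 0, 0, -0.019, 0.004, 0, 0.495, 1, 0, 0, -0.019, 0.004, 0, 0.495, 1, 0, 0, -0.019, 0.004, 0, 0.495, 1, 0, 0, -0.019, 0.004, 0, 0.495, 1], force=40)

```text
time_s: 26.4
tool_pos: [577.0, 24.4, 115.1]
tcp_rot: [0.001, -0.033, 0.999, 0.0]
force: [-0.6, -2.4, 5.2]
gripper_width: 22.5
grasp_force: 39.1
```

carry_out(steps=[0, 0, 0, 0, 0, 0, 1, 0, 0, 0, 0, 0, 0, 1])

```text
time_s: 26.65
tool_pos: [577.0, 24.4, 115.0]
tcp_rot: [0.001, -0.033, 0.999, 0.0]
force: [-0.5, -2.6, 6.1]
gripper_width: 22.5
grasp_force: 39.1
```

Run:
```python
from h import *
p=state()['tool_pos']; print(rel(p+[6.9,-109.8,0],0.063+np.pi))
```

```text
[0.0003, 0.0007, 0.0012, 0.0015, -0.3667, -0.0003]
```

carry_out(steps=[0, 0, 0, 0, -0.06, 0, 1, 0, 0, 0, 0, -0.12, 0, 1, 0, 0, 0, 0, -0.18, 0, 1, 0, 0, 0, 0, -0.24, 0, 1, 0, 0, 0, 0, -0.3, 0, 1, 0, 0, 0, 0, -0.34, 0, 1, 0, 0, 0, 0, -0.37, 0, 1, 0, 0, 0, 0, -0.373, 0, 1])

```text
time_s: 27.65
tool_pos: [583.9, -85.6, 115.0]
tcp_rot: [0.001, -0.034, 0.999, 0.003]
force: [-4.3, 11.5, 10.1]
gripper_width: 22.4
grasp_force: 40.5
```

carry_out(steps=[0, 0, 0, 0, -0.003, 0, 1, 0, 0, 0, 0, -0.003, 0, 1, 0, 0, 0, 0, -0.003, 0, 1])

```text
time_s: 28.02
tool_pos: [583.9, -85.6, 115.0]
tcp_rot: [0.001, -0.034, 0.999, 0.003]
force: [-4.5, 10.9, 10.6]
gripper_width: 22.2
grasp_force: 40.5
```

carry_out(steps=[0, 0, 0, 0, 0.0, 0, -1, 0, 0, 0, 0, 0.0, 0, -1, 0, 0, 0, 0, 0.0, 0, -1, 0, 0, 0, 0, 0.0, 0, -1, 0, 0, 0, 0, 0.0, -0.2, -1, 0, 0, 0, 0, 0.0, -0.45, -1, 0, 0, 0, 0, 0.0, -0.45, -1, 0, 0, 0, 0, 0.0, -0.45, -1])

```text
time_s: 29.02
tool_pos: [584.4, -88.1, 249.1]
tcp_rot: [0.001, -0.033, 0.999, 0.001]
force: [-0.4, -0.1, 0.1]
gripper_width: 85.2
grasp_force: 0.0
```

Run:
```python
from h import *
im,W=cloud('wrist'); print('knob',rect(W,110,125,520,640,-120,-40)); 
print(rel([573,55,230],0.063+np.pi),state()['joint_pos'].round(2))
```

```text
knob (974, ((582.0186767578125, -84.78193664550781), (24.080123901367188, 23.553096771240234), 44.09919738769531), array([580.84648612, -85.08301031, 116.93170781]))
[0.0007, -0.0002, 0.0013, 0.0038, 0.4778, 0.0601] [-0.15  0.35  0.14  1.36  0.   -0.22]
```

carry_out(steps=[0, 0, 0, 0.004, 0.2, 0.06, -1, 0, 0, 0, 0.004, 0.4, 0.06, -1, 0, 0, 0, 0.004, 0.478, 0.06, -1, 0, 0, 0, 0.004, 0.478, 0.06, -1])

```text
time_s: 29.58
tool_pos: [572.1, 56.6, 228.8]
tcp_rot: [-0.002, -0.035, 0.999, 0.001]
force: [-0.1, -0.3, -0.0]
gripper_width: 85.7
grasp_force: 0.0
```

Run:
```python
from h import *
im,W=cloud('wrist'); save('w5.png',im); np.savez('w5.npz',im=im,W=W,T=tool(state()))
print(state()['tool_pos'])
m=((W[...,2]>29)&(W[...,2]<54)&(np.abs(W[...,0]-574)<62)&(np.abs(W[...,1]-57)<42)).astype(np.uint8)
for k in cv2.findContours(m,0,1)[0]:
    if cv2.contourArea(k)>80:
        Q=W[k[:,0,1],k[:,0,0]]; print(k[:,0].mean(0),cv2.minAreaRect(Q[:,:2].astype(np.float32)),np.nanpercentile(Q[:,2],[10,50,90]))
```

```text
[572.37287305  55.52206742 229.11283734]
[314.98701299 229.83116883] ((590.0198364257812, 55.47185516357422), (19.23587989807129, 19.293350219726562), 88.71981811523438) [30.42797583 47.36654127 49.07918393]
[315.11688312 195.62337662] ((560.7698974609375, 53.91643524169922), (19.466655731201172, 19.33478355407715), 15.729782104492188) [31.2084463  47.43584358 48.86862066]
[315.34666667 158.17333333] ((530.5819702148438, 52.265018463134766), (19.246246337890625, 19.099454879760742), 75.0089111328125) [31.63508477 47.78096333 49.33486212]
```

View pics/w5.png

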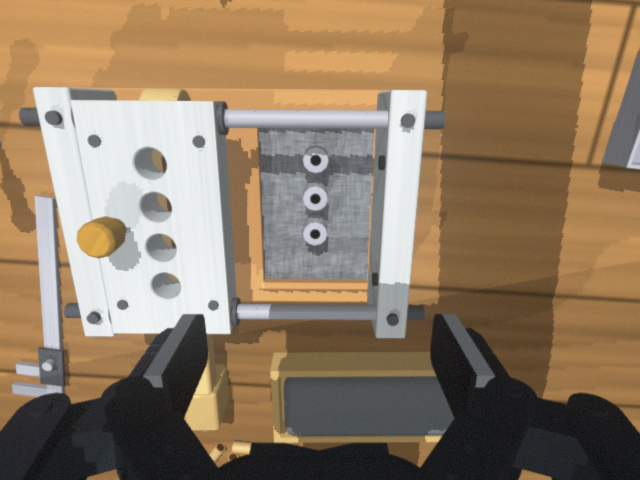

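Run:
```python
from h import *
print(state()['tool_pos'],rel([590,55.3,45],0.063+np.pi))
for n in ['side','scene']:
    im,W=cloud(n); print('tin',rect(W,22,40,330,560,250,450))
```

```text
[572.37287305  55.52206742 229.11283734] [0.0005, -0.0009, 0.0018, -0.0602, -0.0057, 0.6135]
tin (798, ((453.684326171875, 363.8264465332031), (113.01740264892578, 140.16650390625), 87.957275390625), array([451.35268595, 368.14876183,  27.59545176]))
tin (426, ((452.654541015625, 360.5658874511719), (114.05868530273438, 144.69970703125), 88.55636596679688), array([457.5086806 , 360.11506768,  26.32764959]))
```

carry_out(steps=[0, 0, 0.002, -0.06, -0.005, 0, -0.2, 0, 0, 0.002, -0.06, -0.005, 0.15, -0.2, 0, 0, 0.002, -0.06, -0.005, 0.3, -0.2, 0, 0, 0.002, -0.06, -0.005, 0.45, -0.2, 0, 0, 0.002, -0.06, -0.005, 0.55, -0.2, 0, 0, 0.002, -0.06, -0.005, 0.59, -0.2, 0, 0, 0.002, -0.06, -0.005, 0.61, -0.2, 0, 0, 0.002, -0.06, -0.005, 0.61, -0.2], force=40)

```text
time_s: 30.72
tool_pos: [590.2, 54.1, 52.9]
tcp_rot: [0.001, -0.03, 1.0, 0.002]
force: [-22.5, -8.3, 48.1]
gripper_width: 51.0
grasp_force: 22.1
```

carry_out(steps=[0, 0, 0, 0, 0, 0, 1, 0, 0, 0, 0, 0, 0, 1, 0, 0, 0, 0, 0, 0, 1, 0, 0, 0, 0, 0, 0, 1, 0, 0, 0, 0, 0, 0, 1])

```text
time_s: 31.35
tool_pos: [592.8, 54.4, 50.2]
tcp_rot: [0.002, -0.03, 1.0, 0.001]
force: [-2.3, -2.1, 17.0]
gripper_width: 18.6
grasp_force: 38.6
```

carry_out(steps=[0, 0, 0, 0, 0, -0.05, 1, 0, 0, 0, 0, 0, -0.15, 1, 0, 0, 0, 0, 0, -0.3, 1, 0, 0, 0, 0, 0, -0.4, 1, 0, 0, 0, 0, 0, -0.4, 1])

```text
time_s: 31.98
tool_pos: [592.7, 54.7, 171.0]
tcp_rot: [0.002, -0.03, 1.0, 0.001]
force: [0.3, -0.0, -0.8]
gripper_width: 18.0
grasp_force: 39.1
```

Run:
```python
from h import *
s=state();print(s['tool_pos'],s['gripper_width'],s['joint_pos'].round(2))
print(rel([475,362,165],0.063+np.pi))
im,W=cloud('wrist'); save('w6.png',im)
```

```text
[592.69171749  54.68485597 170.97169777] 18.005674136503913 [ 0.09  0.39 -0.    1.18  0.    0.03]
[0.0006, 0.0016, -0.0008, 0.3299, 1.0461, 0.0204]
```

View pics/w6.png

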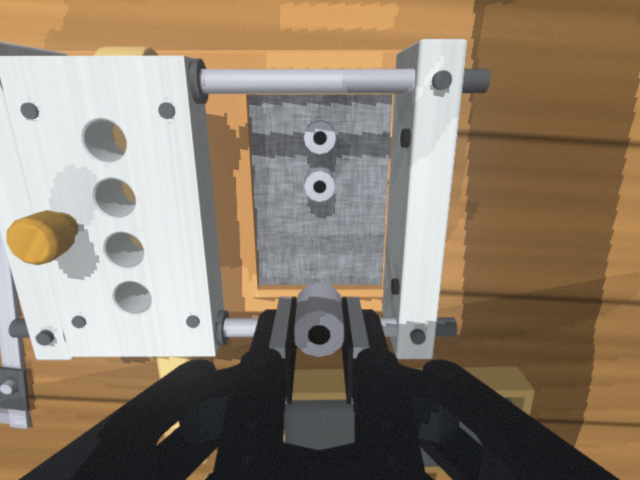

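carry_out(steps=[0, 0, 0, 0.05, 0.2, 0, 1, 0, 0, 0, 0.1, 0.4, 0, 1, 0, 0, 0, 0.18, 0.58, 0, 1, 0, 0, 0, 0.26, 0.76, 0, 1, 0, 0, 0, 0.3, 0.9, 0, 1, 0, 0, 0, 0.3, 0.95, 0, 1, 0, 0, 0, 0.3, 0.95, 0, 1, 0, 0, 0, 0.3, 0.95, 0, 1])

```text
time_s: 33.02
tool_pos: [484.5, 332.6, 168.0]
tcp_rot: [-0.0, -0.03, 1.0, 0.0]
force: [-0.5, -0.4, -0.2]
gripper_width: 18.5
grasp_force: 39.3
```

Run:
```python
from h import *
s=state();print(s['tool_pos'],s['gripper_width'])
print(rel([488,362,32],0.063+np.pi))
for n in ['side','scene']:
    im,W=cloud(n); print('tin',rect(W,22,36,330,580,270,450)[:2])
```

```text
[484.47324562 332.58491885 167.95924948] 18.482035905692538
[0.0003, -0.0002, -0.0011, -0.0178, 0.0967, 0.4533]
tin (785, ((453.7763366699219, 363.697509765625), (113.3021240234375, 140.07025146484375), 88.10608673095703))
tin (433, ((452.592041015625, 361.01422119140625), (114.61366271972656, 146.79994201660156), 88.00402069091797))
```

carry_out(steps=[0, 0, 0, -0.018, 0.097, 0, 1, 0, 0, 0, -0.018, 0.097, 0.1, 1, 0, 0, 0, -0.018, 0.097, 0.25, 1, 0, 0, 0, -0.018, 0.097, 0.37, 1, 0, 0, 0, -0.018, 0.097, 0.43, 1, 0, 0, 0, -0.018, 0.097, 0.45, 1, 0, 0, 0, -0.018, 0.097, 0.45, 1])

```text
time_s: 34.0
tool_pos: [488.2, 363.1, 33.8]
tcp_rot: [0.0, -0.03, 1.0, 0.001]
force: [-0.3, 0.1, -0.2]
gripper_width: 18.4
grasp_force: 39.3
```

carry_out(steps=[0, 0, 0, 0, 0, 0, 0.2, 0, 0, 0, 0, 0, 0, 0.2, 0, 0, 0, 0, 0, 0, 0.2, 0, 0, 0, 0, 0, -0.1, 0.2, 0, 0, 0, 0, 0, -0.3, 0.2, 0, 0, 0, 0, 0, -0.45, 0.2, 0, 0, 0, 0, 0, -0.45, 0.2])

```text
time_s: 34.88
tool_pos: [489.4, 364.6, 172.8]
tcp_rot: [0.003, -0.03, 1.0, 0.003]
force: [-0.4, 0.6, -0.1]
gripper_width: 34.1
grasp_force: 0.0
```

Run:
```python
from h import *
s=state();print(s['tool_pos'],s['gripper_width'])
print(rel([560.8,53.8,167],0.063+np.pi))
```

```text
[489.37555171 364.59370222 172.83536075] 34.05611122370009
[0.0019, 0.0021, -0.0007, -0.1745, -1.0487, 0.0144]
```

carry_out(steps=[0, 0, 0, -0.03, -0.2, 0, 0.2, 0, 0, 0, -0.06, -0.4, 0, 0.2, 0, 0, 0, -0.1, -0.6, 0, 0.2, 0, 0, 0, -0.14, -0.8, 0, 0.2, 0, 0, 0, -0.174, -0.95, 0, 0.2, 0, 0, 0, -0.174, -1, 0, 0.2, 0, 0, 0, -0.174, -1, 0, 0.2, 0, 0, 0, -0.174, -1, 0, 0.2])

```text
time_s: 35.88
tool_pos: [557.7, 68.2, 167.7]
tcp_rot: [-0.0, -0.031, 1.0, 0.001]
force: [0.6, 0.3, -0.3]
gripper_width: 34.2
grasp_force: 0.0
```

Run:
```python
from h import *
s=state();print(s['tool_pos'],s['gripper_width'])
print(rel([560.8,53.8,45],0.063+np.pi))
im,W=cloud('wrist')
m=((W[...,2]>40)&(W[...,2]<54)&(np.abs(W[...,0]-574)<62)&(np.abs(W[...,1]-57)<42)).astype(np.uint8)
for k in cv2.findContours(m,0,1)[0]:
    if cv2.contourArea(k)>80:
        Q=W[k[:,0,1],k[:,0,0]]; print(cv2.minAreaRect(Q[:,:2].astype(np.float32)))
```

```text
[557.70787339  68.15370313 167.72550118] 34.23720886090277
[0.0007, -0.0, -0.0004, -0.0074, -0.0493, 0.409]
((560.8250122070312, 53.87084197998047), (19.206939697265625, 19.635299682617188), 75.10003662109375)
((530.5870971679688, 52.37495422363281), (19.45282745361328, 18.94502067565918), 45.70130157470703)
```

carry_out(steps=[0, 0, 0, -0.007, -0.049, 0, 0.2, 0, 0, 0, -0.007, -0.049, 0.05, 0.2, 0, 0, 0, -0.007, -0.049, 0.15, 0.2, 0, 0, 0, -0.007, -0.049, 0.25, 0.2, 0, 0, 0, -0.007, -0.049, 0.33, 0.2, 0, 0, 0, -0.007, -0.049, 0.37, 0.2, 0, 0, 0, -0.007, -0.049, 0.38, 0.2])

```text
time_s: 36.8
tool_pos: [560.6, 52.7, 53.1]
tcp_rot: [-0.001, -0.03, 1.0, 0.001]
force: [0.3, -0.2, 0.3]
gripper_width: 34.5
grasp_force: 0.0
```

carry_out(steps=[0, 0, 0, 0, 0, 0.015, 0.2, 0, 0, 0, 0, 0, 0.015, 0.2])

```text
time_s: 37.05
tool_pos: [561.5, 52.5, 49.9]
tcp_rot: [0.001, -0.03, 1.0, 0.001]
force: [0.3, -1.8, 0.1]
gripper_width: 34.2
grasp_force: 0.0
```

Clear this time. Close and lift.

carry_out(steps=[0, 0, 0, 0, 0.003, 0, 1, 0, 0, 0, 0, 0.003, 0, 1, 0, 0, 0, 0, 0.003, 0, 1, 0, 0, 0, 0, 0.003, -0.05, 1, 0, 0, 0, 0, 0.003, -0.15, 1, 0, 0, 0, 0, 0.003, -0.3, 1, 0, 0, 0, 0, 0.003, -0.4, 1, 0, 0, 0, 0, 0.003, -0.4, 1])

```text
time_s: 38.05
tool_pos: [562.4, 53.6, 172.7]
tcp_rot: [0.003, -0.03, 1.0, 0.001]
force: [1.0, -0.2, -1.7]
gripper_width: 18.1
grasp_force: 39.1
```

carry_out(steps=[0, 0, 0, 0.03, 0.2, 0, 1, 0, 0, 0, 0.1, 0.4, 0, 1, 0, 0, 0, 0.18, 0.58, 0, 1, 0, 0, 0, 0.26, 0.76, 0, 1, 0, 0, 0, 0.3, 0.9, 0, 1, 0, 0, 0, 0.3, 0.98, 0, 1, 0, 0, 0, 0.3, 0.98, 0, 1])

```text
time_s: 38.92
tool_pos: [453.2, 342.5, 169.4]
tcp_rot: [-0.0, -0.031, 1.0, 0.001]
force: [1.0, -0.2, -0.9]
gripper_width: 18.4
grasp_force: 39.2
```

Run:
```python
from h import *
s=state();print(s['tool_pos'],s['gripper_width'])
print(rel([453,362,32],0.063+np.pi))
im,W=cloud('side'); print('tin',rect(W,22,31,330,580,270,450)[:2]); save('s5.png',im[150:480,240:500],1.8)
```

```text
[453.15905258 342.48097266 169.3808639 ] 18.38864392345379
[0.0005, -0.0001, -0.0, -0.0036, 0.0643, 0.458]
tin (854, ((453.7216796875, 363.9288635253906), (113.28274536132812, 140.07614135742188), 88.02679443359375))
```

View pics/s5.png

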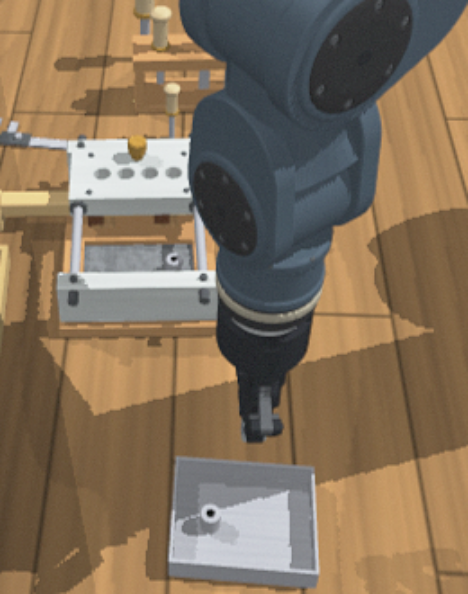

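carry_out(steps=[0, 0, 0, -0.004, 0.064, 0, 1, 0, 0, 0, -0.004, 0.064, 0.1, 1, 0, 0, 0, -0.004, 0.064, 0.25, 1, 0, 0, 0, -0.004, 0.064, 0.37, 1, 0, 0, 0, -0.004, 0.064, 0.43, 1, 0, 0, 0, -0.004, 0.064, 0.455, 1, 0, 0, 0, -0.004, 0.064, 0.455, 1])

```text
time_s: 39.85
tool_pos: [453.7, 360.7, 33.5]
tcp_rot: [0.0, -0.03, 1.0, 0.001]
force: [0.3, 0.5, -0.4]
gripper_width: 18.5
grasp_force: 39.2
```

carry_out(steps=[0, 0, 0, 0, 0, 0, 0.2, 0, 0, 0, 0, 0, 0, 0.2, 0, 0, 0, 0, 0, 0, 0.2, 0, 0, 0, 0, 0, -0.1, 0.2, 0, 0, 0, 0, 0, -0.3, 0.2, 0, 0, 0, 0, 0, -0.45, 0.2, 0, 0, 0, 0, 0, -0.45, 0.2])

```text
time_s: 40.72
tool_pos: [455.0, 361.9, 172.6]
tcp_rot: [0.003, -0.03, 1.0, 0.003]
force: [-0.4, -0.0, -1.1]
gripper_width: 34.1
grasp_force: 0.0
```

Run:
```python
from h import *
s=state();print(s['tool_pos'],s['gripper_width'])
print(rel([530.5,52.3,170],0.063+np.pi))
```

```text
[454.97563826 361.92586022 172.63365581] 34.117573190046656
[0.0019, 0.002, -0.0007, -0.1884, -1.0455, 0.0037]
```

carry_out(steps=[0, 0, 0, -0.03, -0.2, 0, 0.2, 0, 0, 0, -0.06, -0.4, 0, 0.2, 0, 0, 0, -0.1, -0.6, 0, 0.2, 0, 0, 0, -0.15, -0.8, 0, 0.2, 0, 0, 0, -0.188, -0.95, 0, 0.2, 0, 0, 0, -0.188, -1, 0, 0.2, 0, 0, 0, -0.188, -1, 0, 0.2, 0, 0, 0, -0.188, -1, 0, 0.2])

```text
time_s: 41.72
tool_pos: [527.5, 65.6, 167.7]
tcp_rot: [-0.0, -0.031, 1.0, 0.001]
force: [-1.1, 0.3, 0.9]
gripper_width: 34.2
grasp_force: 0.0
```

Run:
```python
from h import *
s=state();print(s['tool_pos'],s['gripper_width'])
print(rel([530.6,52.8,49],0.063+np.pi))
```

```text
[527.46051874  65.62453012 167.67438843] 34.23844877020033
[0.0007, -0.0001, -0.0004, -0.0079, -0.0442, 0.3955]
```

carry_out(steps=[0, 0, 0, -0.007, -0.044, 0, 0.2, 0, 0, 0, -0.007, -0.044, 0.05, 0.2, 0, 0, 0, -0.007, -0.044, 0.15, 0.2, 0, 0, 0, -0.007, -0.044, 0.25, 0.2, 0, 0, 0, -0.007, -0.044, 0.33, 0.2, 0, 0, 0, -0.007, -0.044, 0.38, 0.2, 0, 0, 0, -0.007, -0.044, 0.393, 0.2, 0, 0, 0, -0.007, -0.044, 0.393, 0.2])

```text
time_s: 42.72
tool_pos: [530.8, 50.6, 49.5]
tcp_rot: [0.0, -0.03, 1.0, -0.0]
force: [0.9, -8.1, 1.9]
gripper_width: 34.2
grasp_force: 0.0
```

carry_out(steps=[0, 0, 0, 0, 0, 0, 1, 0, 0, 0, 0, 0, 0, 1, 0, 0, 0, 0, 0, 0, 1, 0, 0, 0, 0, 0, -0.05, 1, 0, 0, 0, 0, 0, -0.15, 1, 0, 0, 0, 0, 0, -0.3, 1, 0, 0, 0, 0, 0, -0.4, 1, 0, 0, 0, 0, 0, -0.4, 1])

```text
time_s: 43.72
tool_pos: [532.3, 51.7, 173.4]
tcp_rot: [0.003, -0.03, 1.0, 0.001]
force: [-0.3, 0.4, -0.3]
gripper_width: 18.2
grasp_force: 39.1
```

carry_out(steps=[0, 0, 0, 0.03, 0.2, 0, 1, 0, 0, 0, 0.1, 0.4, 0, 1, 0, 0, 0, 0.18, 0.58, 0, 1, 0, 0, 0, 0.26, 0.76, 0, 1, 0, 0, 0, 0.31, 0.9, 0, 1, 0, 0, 0, 0.31, 0.98, 0, 1, 0, 0, 0, 0.31, 0.98, 0, 1])

```text
time_s: 44.6
tool_pos: [420.1, 340.5, 170.2]
tcp_rot: [0.0, -0.031, 1.0, 0.001]
force: [-0.1, -0.1, -0.3]
gripper_width: 18.0
grasp_force: 39.2
```

Run:
```python
from h import *
s=state();print(s['tool_pos'],s['gripper_width'])
print(rel([418,362,32],0.063+np.pi))
im,W=cloud('side'); print('tin',rect(W,22,31,330,580,270,450)[:2])
```

```text
[420.06346882 340.46430729 170.1624521 ] 17.991252721449335
[0.0005, 0.0001, -0.0, 0.0024, 0.0713, 0.4607]
tin (935, ((453.63409423828125, 363.2178039550781), (113.763916015625, 140.3767852783203), 88.21807861328125))
```

carry_out(steps=[0, 0, 0, 0.002, 0.071, 0, 1, 0, 0, 0, 0.002, 0.071, 0.1, 1, 0, 0, 0, 0.002, 0.071, 0.25, 1, 0, 0, 0, 0.002, 0.071, 0.37, 1, 0, 0, 0, 0.002, 0.071, 0.43, 1, 0, 0, 0, 0.002, 0.071, 0.455, 1, 0, 0, 0, 0.002, 0.071, 0.455, 1])

```text
time_s: 45.52
tool_pos: [418.5, 360.7, 34.1]
tcp_rot: [0.0, -0.03, 1.0, 0.001]
force: [0.7, 0.2, -1.4]
gripper_width: 18.2
grasp_force: 39.2
```

carry_out(steps=[0, 0, 0, 0, 0, 0, 0.2, 0, 0, 0, 0, 0, 0, 0.2, 0, 0, 0, 0, 0, 0, 0.2, 0, 0, 0, 0, 0, -0.1, 0.2, 0, 0, 0, 0, 0, -0.3, 0.2, 0, 0, 0, 0, 0, -0.6, 0.2, 0, 0, 0, 0, -0.2, -0.7, 0.2, 0, 0, 0, 0, -0.3, -0.7, 0.2])

```text
time_s: 46.52
tool_pos: [424.4, 270.5, 247.1]
tcp_rot: [0.002, -0.031, 1.0, 0.002]
force: [0.7, -0.2, 0.3]
gripper_width: 34.5
grasp_force: 0.0
```

Run:
```python
from h import *
s=state();print(s['tool_pos'],s['gripper_width'])
for n in ['side','scene']:
    im,W=cloud(n); print('tin',rect(W,22,31,330,580,270,450)[:2])
    print('drift',rect(W,140,168,535,590,-340,-280)[:2],'knob',rect(W,105,125,520,640,-120,-50)[:2])
    if n=='side': save('s6.png',im[120:480,180:440],1.6)
```

```text
[424.42736028 270.4637249  247.11180275] 34.494580015691646
tin (1055, ((453.6629943847656, 363.5367736816406), (113.15829467773438, 140.37326049804688), 88.1746826171875))
drift (96, ((561.42431640625, -311.2154846191406), (30.6584529876709, 26.546316146850586), 7.552746295928955)) knob (80, ((583.3275146484375, -82.82723999023438), (22.253374099731445, 23.352508544921875), 42.635826110839844))
tin (528, ((453.2978210449219, 360.9668884277344), (113.66908264160156, 144.14813232421875), 88.04063415527344))
drift (269, ((563.9097900390625, -319.1861267089844), (30.864336013793945, 25.72307014465332), 70.87736511230469)) knob (135, ((583.2320556640625, -86.57269287109375), (24.01961326599121, 21.10572624206543), 63.94395065307617))
```

View pics/s6.png

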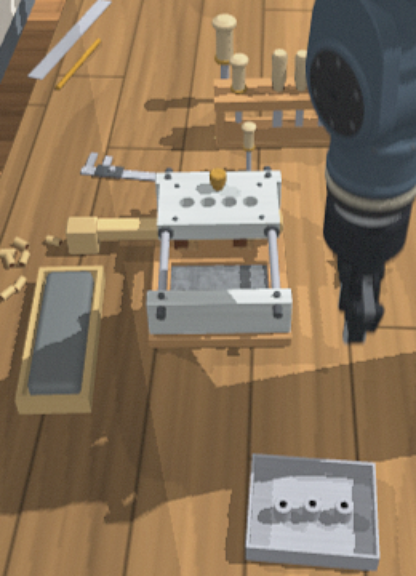

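The picture shows three bushings standing in the tin (at 283, 312 and 344, row 505). The felt is bare, the plate is home and the drift is hanging in the stand.

```bash
python3 -c "
from plant import env
print(env.sign_off())"
```

```text
the job is handed in; nothing more can be done
None
```

The job is handed in with no verdict returned: all three bushings present (bore 4 started empty) are in the tin, the plate is home and the drift hangs in its stand hole, but one bushing pickup showed about 48 N at the wrist (under the 120 N limit; probably a fingertip on the felt bed's lip), and I couldn't rule out the gripper body, which would break the 40 N rule.

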